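# Lower the group-head service stand off its ratchet

### The arm

A 6-joint arm with a two-finger parallel gripper is mounted at the origin on the work surface. World frame = base frame: x ahead of the robot, y to its left, z up, the work surface at z = 0. Lengths are in m, angles in rad, forces in N, time in s.
With the tool pointing down it reaches from about 0.375 to 0.975 m from the base axis. Payload 3.8 kg.
Tool frame: the origin (TCP) lies on the centre line of the jaws, within the pads' length; the fingertips stand 14 mm ahead of it and the grasp point (between the pads) lies 5 mm behind it; z points along the fingers, y is the line along which they close (so a half turn about z gives the same grasp; the last joint's range is limited). The gripper opens to 85 mm and grips with 20 to 120 N. Pads are 22 mm wide; open, the fingers measure 114 mm over their backs; the gripper's body (76 mm by 85 mm) begins 54 mm behind the grasp point. The pads swing forward as they close: fully open they stand 13 mm farther back than shut.
Start: joints at [-1.261, 0.264, 1.604, -0, 1.274, -0.037], TCP at [0.229, -0.635, 0.245] pointing down, gripper open.
Joint ranges: [-2.63, 2.63], [-0.94, 2.18], [0.31, 2.57], [-1.31, 4.45], [0, 2.66], [-2.55, 2.55]. Speed limits (rad/s): [2.57, 2.57, 3.14, 3.14, 3.14, 3.14].

### API

Orientations are given as a rotation vector (axis times angle).
In Python, from workcell import bot, eyes, spot_in gives the robot as it stands.
- The arm moves only by the tool carry_out, never from a script. Its argument "series" is text: rows parted by semicolons, each of 4 numbers parted by spaces: the shift along the world's x, y, z in m, then the turn about the world's z in degrees. In form: tx ty tz roll; .... A call has 1 to 20 rows; each row shifts and turns the commanded pose from where the row before left it; what a row does not reach is not made up. A row lasts 1/8 s, in which the tool goes at most 62.5 mm and 10.7 degrees, less where a joint would pass 70% of its speed; a pose out of reach is approached as far as the arm can. A call is refused whole if a number of a shift passes 0.0625 or a number of a turn 10.7, either way. A call with a gripper value outside its range is refused whole. "jaw" is the gripper command: -1 is shut, 1 is fully open, values between are in proportion, set as the call begins (left out, the last holds). The fingers move at their own pace and stop on an object; "grip_force" is the grip in N (left out, the last holds). Time passes only in rows, so rows that do not move let the fingers close. It gives the time, the measured TCP pose, the force, the opening and the grip force at its end, in the units of the state.
- bot.read_state(): the state, without advancing time (a new reading comes with each control period).
- eyes.read_camera(name): name is "scene" or "top"; returns (picture, depth): 384x512x3 uint8, blue, green, red; 384x512 float32, m along the optical axis (not along the pixel's ray), 0 where there is no reading.
- eyes.get_calibration(name): a dict with "K" (3x3 intrinsics, pixels), "position" and "rotation" of the camera in the world. Camera axes: x right, y down, z forward; pixel columns grow to the right and rows downward; lengths in m; the calibration is good to about 2 mm. A picture is of the moment at which its call begins. get_calibration takes no time and is no camera call.
- bot.finish_job(): hands the job in; it is judged then, once.
Trained networks look in the newest picture that a camera, given by its name, has taken for a name from the list of things; names that differ only in an ending like _2 or _b are one class to them, and where a whole thing is asked for, a point or a joint stands for the part that bears it (a point fixed in the world has none). Each returns a list of dicts, best first, with "score" (0 to 1); they miss things now and then, are a little off and sometimes report something else, mostly with a low value. They report only what shows in the picture. A call takes as long as a camera call.
- spot_in(camera, target): "rect" ([centre column, centre row, width, height] in pixels, round what is visible of it).
The state is a dict: "time": time; "q": joint angles; "joint_vel": joint speeds; "joint_torque": joint torques, N m; "tool_pos": TCP position; "tcp_rot": TCP orientation; "wrist_force": force on the tool from outside, world axes, zero at the start; "torque": the same for the moment, N m; "width": opening from 0.0 (shut) to 1.0 (fully open); "grip_force": force on a finger pad.
Only numpy, scipy, OpenCV 4.12 (cv2) and the standard library are available. Lean on these libraries where they do the work, as an engineer would, in place of code of your own. Each camera call takes 0.05 s, during which the arm holds its last target. There are 200 camera calls.

### The job

The tilting service stand with the group head on it is still propped up on its ratchet; lower it. With the fingertips, press down the thumb tab of the weighted ratchet pawl until the pawl tips over and stays back clear of the teeth, then push the tilting arm steadily down by the rubber pad at its tip until it lies fully down on its rests: do not force the arm against the teeth, slam it or lift it. Leave the pawl tipped back, and do not pick up or shift any of the tools and parts lying around.

Things in the scene. Friction and masses are not known exactly. Their poses are not given: they have to be found in the camera images.
- stand: Tilting service stand bolted to the bench: grey base plate 350x150x8 mm, two cheeks with a level hinge pin, a tilting arm, a toothed steel ratchet disc (156 mm) and a pawl. Origin on the bench below the middle of the hinge pin, which is 85 mm up. x: level, towards the arm's free end; y: along the pin; z: up. Ratchet and pawl lie in the plane y = -57 mm; pawl pivot at x = -87, z = 111 mm.
- cradle (a joint): Elevation of the tilting arm, rad: 0 = flat on its rubber rests (stop), larger = tip raised; starts 0.55 to 0.85. Dark plate 72 mm wide, 222 mm long, a chrome group head (76 mm wide) on it 85 mm from the hinge. Stiff hinge: it stays where left; its tip takes 8 to 12 N to push down. With the pawl in the teeth it goes down one tooth (0.17 rad) at most and locks; with the pawl clear, all the way.
- push_pad (a point): Middle of the top face of the black rubber push pad at the arm's tip, 44 mm along the arm by 54 mm across. It turns with the arm: at elevation a it is at x = 200 cos a - 14 sin a, y = 0, z = 85 + 200 sin a + 14 cos a (mm, stand frame), so 99 mm above the bench when flat. Axes: x along the arm outwards, z out of the pad.
- pawl (a joint): Angle of the weighted pawl, rad: dark steel bell crank, hooked nose with a heavy round head (24 mm) leaning over the ratchet, tail with a thumb tab pointing away from the arm. -0.17 to -0.02: nose in the teeth (start). Pressing the tab down raises it (1 N, up to 5 N if the arm bears on the teeth). Above 0.31 it falls over by itself to its stop at 0.65, clear, and stays; below, back into the teeth.
- thumb_tab (a point): Middle of the top face of the pawl's thumb tab, a ribbed steel plate 28x28x5 mm at the end of the tail, 86 mm from the pawl pivot. At pawl angle p it is at x = -87 - 86 cos(p - 0.323), y = -57, z = 111 - 86 sin(p - 0.323) (mm, stand frame): about 150 mm above the bench in the teeth, 112 at dead centre, 84 at the stop. Axes turn with the pawl.
- portafilter: Loose bystander: chrome portafilter, bowl 72 mm wide and 30 mm high, black handle, 220 mm long in all; origin under the bowl. Leave alone.
- tamper: Loose bystander: steel coffee tamper, 58 mm wide, 86 mm high; origin under its foot. Leave alone.
- spanner_large: Loose bystander: steel spanner 170 mm long lying flat. Leave alone.
- spanner_small: Loose bystander: steel spanner 130 mm long lying flat. Leave alone.
- cup: Loose bystander: aluminium cup 84 mm wide, 85 mm high. Leave alone.
- grate: Loose bystander: steel wire drip-tray grate 208 x 158 x 8 mm lying flat. Leave alone.
- screw_tray: Loose bystander: steel screw tray 110 x 150 x 28 mm. Leave alone.

How it is judged:
By the outcome, as a careful person would: the job done as asked, in the order asked, and still so for the second after the job is handed in, with the robot touching nothing.
It also fails if it takes over 42 s, if anything falls off the work surface, if the arm or the gripper's body presses on something with over 40 N, if the wrist force passes 120 N, or if a joint passes its speed limit or range.

## Working session

There is one attempt and no reset: what is moved stays moved. The work goes in short steps, Python scripts to look and compute and a tool call to move; the robot and the scene stay as the last step left them, time stands still between calls to the robot, and variables do not carry over. Pictures are saved under pics/ and viewed, at most 10 in all, crops included, and the job is handed in when it is done.

Besides the shell and the picture viewer there is one more tool, called after "Request:" as name(argument=value, ...), one argument or row to a line, values as JSON. carry_out: Moves the arm, as the interface text tells. Its arguments: {"type":"object","properties":{"series":{"type":"string"},"jaw":{"type":"number"},"grip_force":{"type":"number"}},"required":["series"]}

```bash
mkdir -p pics; cat > h.py <<'E'
import numpy as np, cv2
from workcell import bot, eyes, spot_in
def cloud(n):
    im,d=eyes.read_camera(n); c=eyes.get_calibration(n); K=np.array(c["K"])
    R=np.array(c["rotation"]); 
    if R.size==3: R=cv2.Rodrigues(R.astype(float))[0]
    v,u=np.mgrid[:d.shape[0],:d.shape[1]]
    P=np.stack([(u-K[0,2])/K[0,0]*d,(v-K[1,2])/K[1,1]*d,d],-1)@R.T+np.array(c["position"])
    P[d==0]=np.nan
    return im,P
E
python3 - <<'E'
from h import *
for n in ("scene","top"):
    im,P=cloud(n); cv2.imwrite(f"pics/{n}0.png",im); np.save(n+".npy",P)
    print(n,eyes.get_calibration(n)["position"])
    for t in ("stand","cradle","push_pad","pawl","thumb_tab"):
        for r in spot_in(n,t)[:2]:
            u,v=map(int,np.round(r["rect"][:2])); print(t,round(r["score"],2),np.round(r["rect"]),P[v,u].round(3))
E
```

```text
scene [1.4024088  0.50482244 0.70355365]
stand 0.88 [257. 192. 133. 101.] [0.599 0.012 0.11 ]
cradle 0.59 [267. 180.  87.  72.] [0.576 0.031 0.144]
push_pad 0.79 [267. 181.  86.  74.] [0.575 0.03  0.14 ]
pawl 0.76 [213. 174.  40.  20.] [ 0.432 -0.274  0.002]
thumb_tab 0.61 [212. 172.  42.  23.] [ 0.421 -0.287  0.001]
top [0.49665997 0.0020365  1.81102718]
stand 0.85 [273. 199. 104.  51.] [ 0.54  -0.016  0.185]
cradle 0.7 [259. 199.  60.  33.] [0.541 0.031 0.2  ]
push_pad 0.95 [259. 201.  54.  35.] [0.535 0.031 0.197]
pawl 0.71 [306. 182.  38.  11.] [ 0.606 -0.145  0.004]
thumb_tab 0.54 [306. 182.  40.  14.] [ 0.606 -0.145  0.004]
```

View pics/scene0.png

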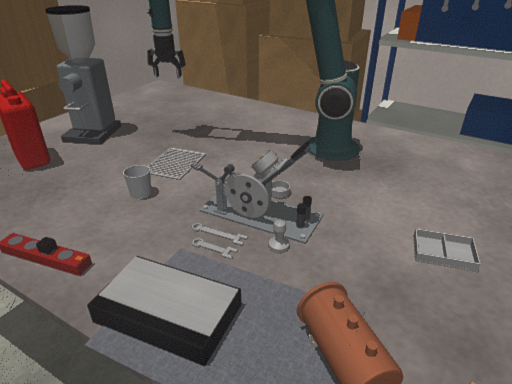

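View pics/top0.png

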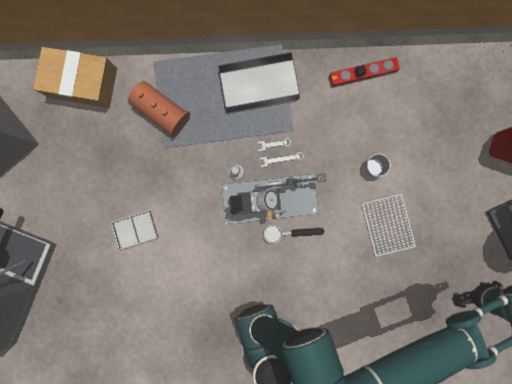

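The scene view shows the stand at (260,195), with its arm raised toward the robot base. The top view shows its plate at (223–317, 178–222), with the arm pointing left (+y), the pad near (236,203) and the pawl tail with tab near (320,178). Next I'll fit the stand pose.

```bash
python3 - <<'E'
from h import *
T=np.load("top.npy");S=np.load("scene.npy")
im=cv2.imread("pics/top0.png"); s=cv2.imread("pics/scene0.png")
a=cv2.resize(im[165:235,210:335],None,fx=6,fy=6,interpolation=2)[:, :750]
b=cv2.resize(s[130:245,185:330],None,fx=5,fy=5,interpolation=2)
cv2.imwrite("pics/a.png",a);cv2.imwrite("pics/b.png",b)
sub=T[170:230,215:330].reshape(-1,3)
m=(sub[:,2]>.0055)&(sub[:,2]<.012)
print(m.sum(), cv2.minAreaRect(sub[sub[:,2]>.0055][:,:2].astype(np.float32)), cv2.minAreaRect(sub[m][:,:2].astype(np.float32)))
for v in range(174,188): print(v,[ (u,*(T[v,u]*1000).round().astype(int)) for u in range(304,330,2) if T[v,u,2]>.03])
print('pad')
for v in range(190,216,3): print(v,[ (u,*(T[v,u]*1000).round().astype(int)) for u in range(224,256,3) if T[v,u,2]>.03])
E
```

```text
1460 ((0.5441015958786011, -0.014284908771514893), (0.4314538836479187, 0.22308817505836487), 88.31934356689453) ((0.5441015958786011, -0.014284908771514893), (0.4314538836479187, 0.22308817505836487), 88.31934356689453)
174 [(318, np.int64(624), np.int64(-176), np.int64(147)), (320, np.int64(624), np.int64(-183), np.int64(148)), (322, np.int64(624), np.int64(-191), np.int64(142)), (324, np.int64(623), np.int64(-197), np.int64(144))]
175 [(318, np.int64(620), np.int64(-176), np.int64(146)), (320, np.int64(620), np.int64(-183), np.int64(148)), (322, np.int64(620), np.int64(-191), np.int64(142)), (324, np.int64(620), np.int64(-197), np.int64(143))]
176 [(318, np.int64(617), np.int64(-177), np.int64(138)), (320, np.int64(617), np.int64(-183), np.int64(145)), (322, np.int64(617), np.int64(-190), np.int64(142)), (324, np.int64(616), np.int64(-196), np.int64(153))]
177 [(314, np.int64(615), np.int64(-163), np.int64(136)), (316, np.int64(614), np.int64(-170), np.int64(135)), (318, np.int64(614), np.int64(-177), np.int64(137)), (320, np.int64(613), np.int64(-183), np.int64(142)), (322, np.in
[... 4285 characters left out ...]
4(106), np.int64(250)), (239, np.int64(513), np.int64(97), np.int64(235)), (242, np.int64(513), np.int64(88), np.int64(220)), (245, np.int64(513), np.int64(79), np.int64(204)), (248, np.int64(512), np.int64(69), np.int64(197)), (251, np.int64(512), np.int64(59), np.int64(182)), (254, np.int64(512), np.int64(49), np.int64(186))]
211 [(233, np.int64(503), np.int64(116), np.int64(255)), (236, np.int64(503), np.int64(107), np.int64(241)), (242, np.int64(503), np.int64(88), np.int64(216)), (245, np.int64(503), np.int64(79), np.int64(198)), (248, np.int64(502), np.int64(69), np.int64(200)), (251, np.int64(502), np.int64(60), np.int64(177)), (254, np.int64(502), np.int64(50), np.int64(177))]
214 []
```

View pics/a.png

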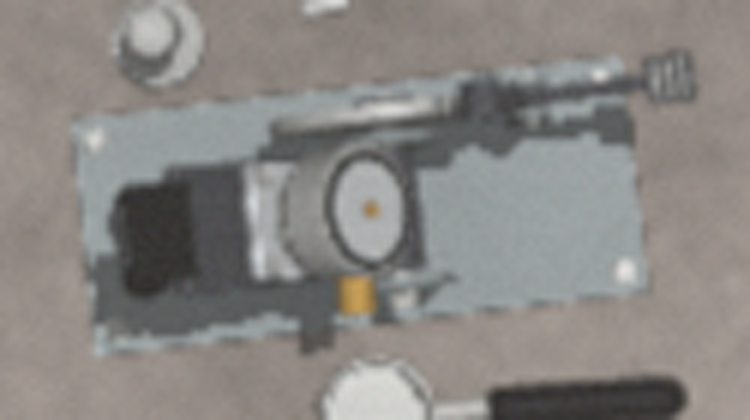

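View pics/b.png

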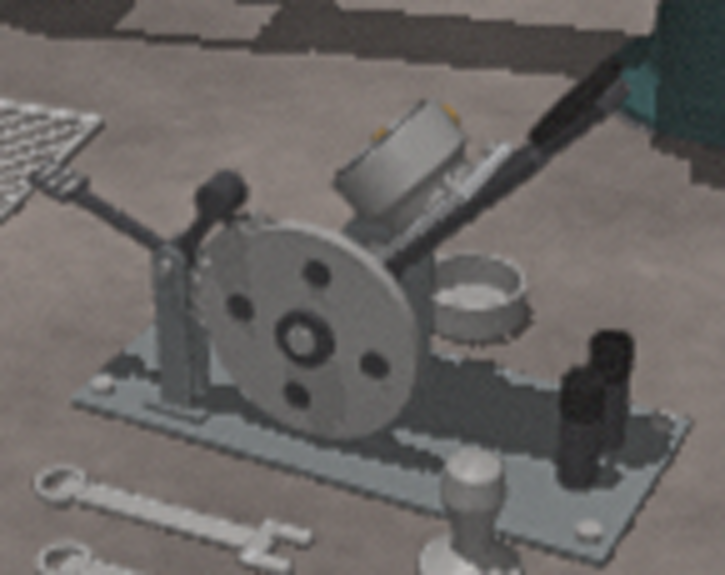

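```bash
python3 - <<'E'
from h import *
T=np.load("top.npy");S=np.load("scene.npy")
c=eyes.get_calibration("top");K=np.array(c["K"]);R=np.array(c["rotation"]);o=np.array(c["position"])
def ray(u,v,z):
    d=R@np.array([(u-K[0,2])/K[0,0],(v-K[1,2])/K[1,1],1]); return o+d*(z-o[2])/d[2]
cr=[ray(210+(a+.5)/6-.5,165+(b+.5)/6-.5,.008)[:2] for a,b in((75,122),(622,57),(645,290),(98,352))]
cr=np.array(cr);print("plate",cr.round(3),cr.mean(0).round(4))
ex=(cr[0]-cr[1]+cr[3]-cr[2]);ey=(cr[3]-cr[0]+cr[2]-cr[1]);print(np.degrees(np.arctan2(ex[1],ex[0])),np.degrees(np.arctan2(ey[1],ey[0]))-90,np.linalg.norm(ex)/2,np.linalg.norm(ey)/2)
print("tab",ray(321.7,177.6,.147).round(4),"pad",ray(235.7,205,.24).round(4))
# disc plane from scene
D=S[168:222,220:272].reshape(-1,3);D=D[(D[:,2]>.02)&(D[:,2]<.17)]
best=None;rng=np.random.default_rng(0)
for yaw in np.radians(np.arange(90,105,.5)):
    n=np.array([np.cos(yaw+np.pi/2),np.sin(yaw+np.pi/2)]);q=D[:,:2]@n
    h,e=np.histogram(q,np.arange(q.min(),q.max()+.004,.004));
    if best is None or h.max()>best[0]: best=(h.max(),yaw,e[h.argmax()]+.002)
print("disc",best[0],np.degrees(best[1]),best[2])
for yaw in (np.radians(97),np.radians(98)):
    e=np.array([np.cos(yaw),np.sin(yaw)]);n=np.array([-e[1],e[0]])
    q=D[:,:2]@n;h,b=np.histogram(q,np.arange(q.min(),q.max()+.004,.004));y0=np.median(q[abs(q-b[h.argmax()]-.002)<.006])
    I=D[abs(q-y0)<.006];pl=np.stack([I[:,:2]@e,I[:,2]],1)
    pc=np.percentile(pl,[1,99],0);print(np.degrees(yaw),len(I),y0,pc.round(4),pc.mean(0).round(4))
    Q=T[190:216,224:256].reshape(-1,3);Q=Q[Q[:,2]>.19]; x=Q[:,:2]@e
    f=np.polyfit(x,Q[:,2],1);print("arm slope",np.arctan(f[0]),"ex",x.max(),"mid n",np.median(Q[:,:2]@n),"cr",(cr@e).round(4),(cr@n).round(4))
E
```

```text
Traceback (most recent call last):
IndexError: invalid index to scalar variable.
```

```bash
cat > f.py <<'E'
from h import *
T=np.load("top.npy");S=np.load("scene.npy")
c=eyes.get_calibration("top");K=np.array(c["K"]);R=cv2.Rodrigues(np.array(c["rotation"],float))[0] if np.size(c["rotation"])==3 else np.array(c["rotation"]);o=np.array(c["position"])
def ray(u,v,z):
    d=R@np.array([(u-K[0,2])/K[0,0],(v-K[1,2])/K[1,1],1]); return o+d*(z-o[2])/d[2]
cr=np.array([ray(210+(a+.5)/6-.5,165+(b+.5)/6-.5,.008)[:2] for a,b in((75,122),(622,57),(645,290),(98,352))])
print("plate",cr.round(3).tolist(),cr.mean(0).round(4))
ex=(cr[0]-cr[1]+cr[3]-cr[2]);ey=(cr[3]-cr[0]+cr[2]-cr[1]);print(np.degrees(np.arctan2(ex[1],ex[0])),np.degrees(np.arctan2(ey[1],ey[0]))-90,np.linalg.norm(ex)/2,np.linalg.norm(ey)/2)
print("tab",ray(321.7,177.6,.147).round(4),"pad",ray(235.7,205,.24).round(4))
D=S[168:222,220:272].reshape(-1,3);D=D[(D[:,2]>.02)&(D[:,2]<.17)]
for deg in (95,96,97,98,99):
    yaw=np.radians(deg);e=np.array([np.cos(yaw),np.sin(yaw)]);n=np.array([-e[1],e[0]])
    q=D[:,:2]@n;h,b=np.histogram(q,np.arange(q.min(),q.max()+.004,.004));y0=np.median(q[abs(q-b[h.argmax()]-.002)<.006])
    I=D[abs(q-y0)<.006];pl=np.stack([I[:,:2]@e,I[:,2]],1)
    pc=np.percentile(pl,[1,99],0);print(deg,len(I),y0.round(4),pc.round(4).tolist(),pc.mean(0).round(4))
    Q=T[190:216,224:256].reshape(-1,3);Q=Q[Q[:,2]>.19]; x=Q[:,:2]@e
    f=np.polyfit(x,Q[:,2],1);print(" arm",np.arctan(f[0]).round(3),x.max().round(4),np.median(Q[:,:2]@n).round(4),"cr",(cr@e).round(4),(cr@n).round(4))
E
python3 f.py
```

```text
plate [[0.604, 0.172], [0.635, -0.173], [0.488, -0.182], [0.459, 0.162]] [ 0.5466 -0.0054]
94.90029586125456 -266.098279044199 0.3459666238799161 0.1461557864823526
tab [ 0.6108 -0.1886  0.147 ] pad [0.5229 0.1073 0.24  ]
95 1492 -0.599 [[-0.1561, 0.0232], [-0.0079, 0.1606]] [-0.082   0.0919]
 arm 0.851 0.0821 -0.537 cr [ 0.1191 -0.2279 -0.2241  0.1209] [-0.617  -0.6171 -0.4703 -0.4716]
96 1536 -0.5979 [[-0.1683, 0.0231], [-0.0183, 0.1623]] [-0.0933  0.0927]
 arm 0.851 0.0727 -0.5379 cr [ 0.1083 -0.2386 -0.2323  0.1127] [-0.619  -0.6131 -0.4663 -0.4737]
97 1556 -0.5963 [[-0.1788, 0.0229], [-0.0287, 0.1627]] [-0.1037  0.0928]
 arm 0.851 0.0632 -0.5383 cr [ 0.0975 -0.2493 -0.2404  0.1044] [-0.6208 -0.6088 -0.4622 -0.4755]
98 1543 -0.5947 [[-0.1892, 0.0226], [-0.0391, 0.1628]] [-0.1141  0.0927]
 arm 0.851 0.0538 -0.5389 cr [ 0.0866 -0.2598 -0.2484  0.0961] [-0.6224 -0.6044 -0.4579 -0.4773]
99 1487 -0.5929 [[-0.1996, 0.0223], [-0.0495, 0.1625]] [-0.1245  0.0924]
 arm 0.85 0.0443 -0.5394 cr [ 0.0757 -0.2704 -0.2564  0.0877] [-0.6238 -0.5997 -0.4535 -0.4789]
```

```bash
python3 - <<'E'
from h import *
s=bot.read_state();print(s["time"],s["tool_pos"]);print(cv2.Rodrigues(np.array(s["tcp_rot"]))[0].round(3),s["wrist_force"])
E
```

```text
0.6 [ 0.22941854 -0.63482654  0.2453232 ]
[[ 0.94  0.34  0.  ]
 [ 0.34 -0.94 -0.  ]
 [ 0.    0.   -1.  ]] [0.54034902 0.49632993 0.65977807]
```

Request:
carry_out(
  series="0.0272 0.0316 0 5.4; 0.0272 0.0316 0 5.4; 0.0272 0.0316 0 5.4; 0.0272 0.0316 0 5.4; 0.0272 0.0316 0 5.4; 0.0272 0.0316 0 5.4; 0.0272 0.0316 0 5.4; 0.0272 0.0316 0 5.4; 0.0272 0.0316 0 5.4; 0.0272 0.0316 0 5.4; 0.0272 0.0316 0 5.4; 0.0272 0.0316 0 5.4; 0.0272 0.0316 0 5.4; 0.0272 0.0316 0 5.4; 0 0 0 0; 0 0 0 0",
  jaw=-1,
)

```text
time: 2.6
tool_pos: [0.61, -0.1925, 0.2451]
tcp_rot: [-2.113, -2.325, 0.001]
wrist_force: [-0.3, -0.0, -0.1]
width: 0.001
grip_force: 0.0
```

Request:
carry_out(
  series="0 0 -0.022 0; 0 0 -0.022 0; 0 0 -0.021 0; 0 0 0 0",
)

```text
time: 3.1
tool_pos: [0.6081, -0.1926, 0.1777]
tcp_rot: [-2.112, -2.32, 0.003]
wrist_force: [0.5, -0.7, 0.5]
width: -0.004
grip_force: 0.0
```

```bash
python3 - <<'E'
from h import *
im,P=cloud("scene"); cv2.imwrite("pics/s2.png",cv2.resize(im[110:230,170:300],None,fx=5,fy=5,interpolation=2))
E
```

```text
(no output)
```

View pics/s2.png

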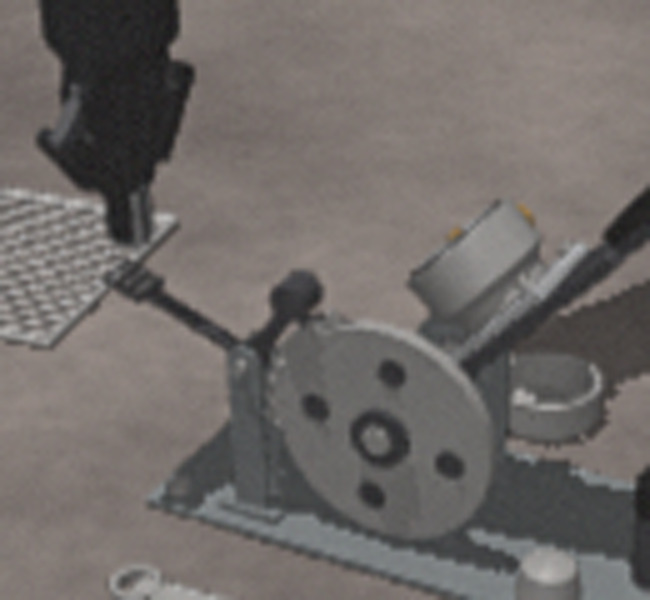

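The crop shows the closed fingertips (about (130,235)) directly above the thumb tab at (135,280). I'll press down now.

Request:
carry_out(
  series="0.001 0 -0.008 0; 0 0 -0.008 0; 0 0 -0.008 0; 0 0 -0.007 0; 0 0 -0.007 0; 0 0 -0.007 0",
)

```text
time: 3.9
tool_pos: [0.6112, -0.1924, 0.1347]
tcp_rot: [-2.113, -2.325, 0.0]
wrist_force: [-1.0, -0.5, 0.4]
width: 0.0
grip_force: 0.1
```

Request:
carry_out(
  series="0 0 -0.006 0; 0 0 -0.006 0; 0 0 -0.006 0; 0 0 -0.005 0; 0 0 0 0; 0 0 0 0",
)

```text
time: 4.65
tool_pos: [0.6114, -0.1925, 0.1125]
tcp_rot: [2.113, 2.325, 0.0]
wrist_force: [-0.1, -0.9, 0.4]
width: -0.0
grip_force: 0.0
```

```bash
python3 - <<'E'
from h import *
im,P=cloud("scene"); cv2.imwrite("pics/s3.png",cv2.resize(im[110:230,170:300],None,fx=5,fy=5,interpolation=2))
E
```

```text
(no output)
```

View pics/s3.png

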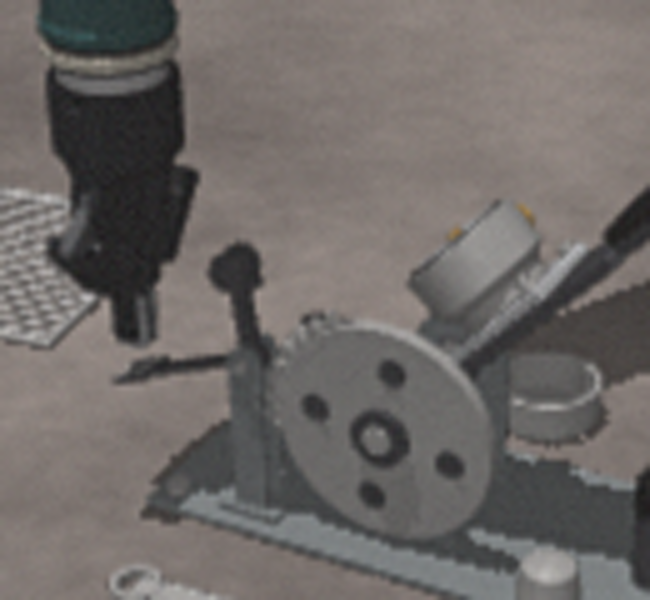

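The pawl has tipped over to its stop: its head leans left at crop (235,268) and the tab is down clear of the fingers. I'll lift off and go above the pad.

Request:
carry_out(
  series="0 -0.003 0.03 0; 0 -0.003 0.04 0; 0 0 0.045 0; 0 0 0.045 0; 0 0 0.045 0; -0.01 0.03 0 0; -0.01 0.03 0 0; -0.01 0.03 0 0; -0.01 0.03 0 0; -0.01 0.03 0 0; -0.01 0.03 0 0; -0.01 0.03 0 0; -0.01 0.03 0 0; -0.004 0.03 0 0; -0.002 0.023 0 0; 0 0 0 0; 0 0 -0.025 0; 0 0 0 0",
)

```text
time: 6.95
tool_pos: [0.524, 0.0937, 0.2904]
tcp_rot: [-2.112, -2.323, 0.005]
wrist_force: [-0.0, -0.1, 0.3]
width: -0.002
grip_force: 0.0
```

```bash
python3 - <<'E'
from h import *
im,P=cloud("scene"); cv2.imwrite("pics/s4.png",cv2.resize(im[80:230,185:335],None,fx=4,fy=4,interpolation=2))
E
```

```text
(no output)
```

View pics/s4.png

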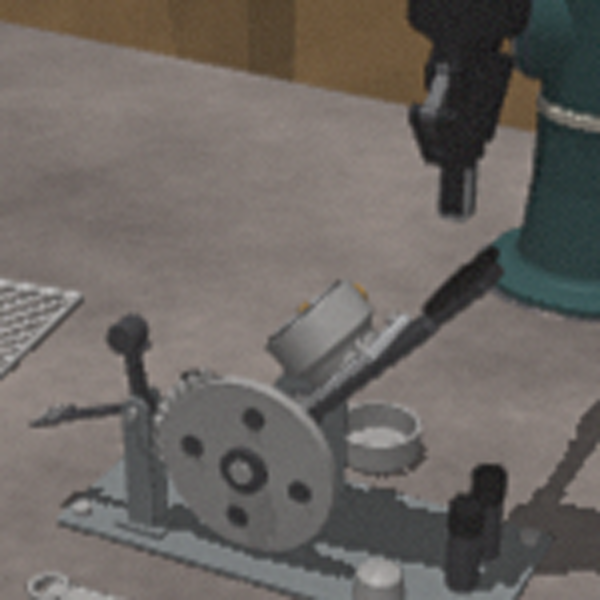

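The fingertips (457,215) are above the black pad (460,285), and the pawl is still tipped back. I'll descend to contact.

Request:
carry_out(
  series="0 0 -0.01 0; 0 0 -0.008 0; 0 0 -0.006 0; 0 0 -0.004 0; 0 0 -0.004 0; 0 0 -0.004 0",
)

```text
time: 7.75
tool_pos: [0.5254, 0.0946, 0.2564]
tcp_rot: [2.113, 2.325, 0.0]
wrist_force: [-0.5, -1.7, 7.6]
width: 0.004
grip_force: 3.2
```

Request:
carry_out(
  series="-0.0003 0.0035 -0.0036 0; -0.0003 0.0035 -0.0036 0; -0.0003 0.0035 -0.0036 0; -0.0003 0.0035 -0.0036 0; -0.0003 0.0032 -0.0038 0; -0.0003 0.0032 -0.0038 0; -0.0003 0.0032 -0.0038 0; -0.0003 0.0032 -0.0038 0",
)

```text
time: 8.75
tool_pos: [0.5233, 0.1216, 0.2286]
tcp_rot: [2.112, 2.324, 0.002]
wrist_force: [-3.2, -0.5, 8.1]
width: -0.0
grip_force: 3.4
```

Request:
carry_out(
  series="-0.0002 0.003 -0.0041 0; -0.0002 0.003 -0.0041 0; -0.0002 0.003 -0.0041 0; -0.0002 0.003 -0.0041 0; -0.0002 0.0025 -0.0043 0; -0.0002 0.0025 -0.0043 0; -0.0002 0.0025 -0.0043 0; -0.0002 0.0025 -0.0043 0; -0.0002 0.002 -0.0046 0; -0.0002 0.002 -0.0046 0; -0.0002 0.002 -0.0046 0; -0.0002 0.002 -0.0046 0",
)

```text
time: 10.25
tool_pos: [0.521, 0.1524, 0.1763]
tcp_rot: [-2.113, -2.325, -0.004]
wrist_force: [-2.4, 2.0, 7.4]
width: 0.001
grip_force: 3.2
```

Request:
carry_out(
  series="-0.0001 0.0015 -0.0048 0; -0.0001 0.0015 -0.0048 0; -0.0001 0.0015 -0.0048 0; -0.0001 0.0015 -0.0048 0; -0.0001 0.001 -0.0048 0; -0.0001 0.001 -0.0048 0; -0.0001 0.001 -0.0048 0; -0.0001 0.001 -0.0048 0; 0 0.0005 -0.004 0; 0 0.0005 -0.004 0; 0 0.0005 -0.004 0; 0 0 -0.003 0; 0 0 0 0",
)

```text
time: 11.88
tool_pos: [0.5206, 0.1641, 0.1224]
tcp_rot: [2.113, 2.325, 0.005]
wrist_force: [-0.7, 1.7, 4.0]
width: 0.001
grip_force: 1.9
```

Tip at about 0.108 m. I'll take the last 9 mm slowly until the force rises on the rests.

Request:
carry_out(
  series="0 0 -0.002 0; 0 0 -0.002 0; 0 0 -0.002 0; 0 0 -0.0015 0; 0 0 -0.001 0; 0 0 0 0",
)

```text
time: 12.62
tool_pos: [0.5207, 0.164, 0.114]
tcp_rot: [2.113, 2.324, 0.005]
wrist_force: [-0.8, 4.0, 5.1]
width: 0.002
grip_force: 2.6
```

Request:
carry_out(
  series="0 0 -0.001 0; 0 0 -0.001 0; 0 0 0 0",
)

```text
time: 13.0
tool_pos: [0.5207, 0.1641, 0.113]
tcp_rot: [2.113, 2.324, 0.005]
wrist_force: [-3.9, 3.6, 12.1]
width: -0.002
grip_force: 5.6
```

Request:
carry_out(
  series="0 0 -0.001 0; 0 0 -0.001 0; 0 0 0 0; 0 0 0 0",
)

```text
time: 13.5
tool_pos: [0.5209, 0.1641, 0.1128]
tcp_rot: [2.113, 2.324, 0.005]
wrist_force: [-7.4, 2.7, 22.3]
width: -0.002
grip_force: 11.0
```

The arm is against its stop: 22 N with no further motion. I'll lift off and check.

Request:
carry_out(
  series="0 0 0.002 0; 0 0 0.004 0; 0 0 0.02 0; 0 0 0.04 0; 0 0 0.05 0; -0.03 0.04 0.04 0; -0.03 0.05 0.02 0; 0 0.05 0 0; 0 0 0 0; 0 0 0 0",
)

```text
time: 14.75
tool_pos: [0.46, 0.3011, 0.2827]
tcp_rot: [2.112, 2.325, -0.004]
wrist_force: [0.8, 0.5, 0.3]
width: -0.001
grip_force: 0.0
```

```bash
python3 - <<'E'
from h import *
im,P=cloud("scene"); cv2.imwrite("pics/s5.png",cv2.resize(im[120:270,160:335],None,fx=4,fy=4,interpolation=2))
im,P=cloud("top")
Q=P[190:216,215:240].reshape(-1,3);Q=Q[(Q[:,2]>.07)&(Q[:,2]<.15)]
m=(Q[:,1]>.15)&(Q[:,1]<.185);print(len(Q),np.median(Q[m],0).round(4))
E
```

```text
444 [0.5264 0.1668 0.0988]
```

View pics/s5.png

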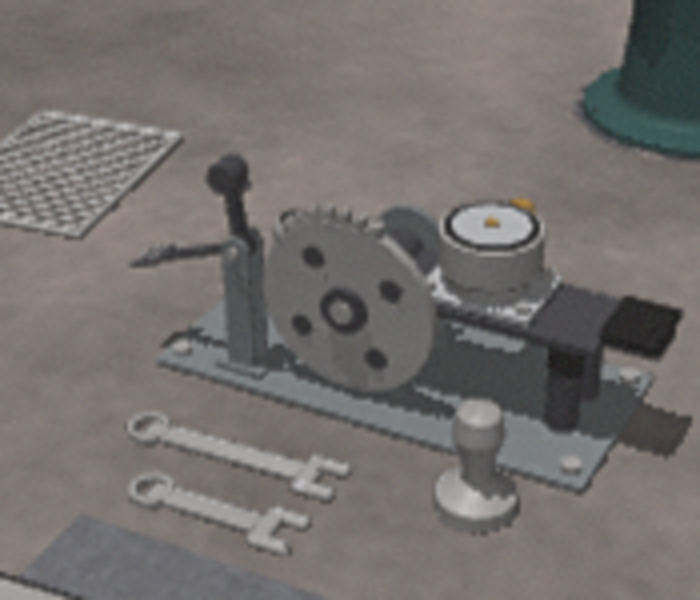

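The arm lies flat on its rests: the pad at crop (645,325) measures 98.8 mm up, against 99 mm expected. The pawl is still tipped back (230,175) and the tools are undisturbed.

```bash
python3 -c "
from workcell import bot
print(bot.finish_job())"
```

```text
the job is handed in; nothing more can be done
None
```

The pawl is tipped back clear of the teeth, the arm lies fully down on its rests (pad at 98.8 mm, 99 expected), the tools and parts were left alone, and the job was handed in at about 15 s.

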